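Hook the condiment caddy onto the slotted strip and press it home

TASK

Slide the condiment caddy out of its low cubby, stand it on the worktop clear of the cubby and let go, then take it again by the nose half of its centre handle. Hook its claws into the two slots of the steel strip on the stand and press it down until the catch snaps over its back plate and it stays down by itself, level against the strip. Leave the salt shaker, the tin and the garlic alone.

Things in the scene. Friction and masses are not known exactly. Their poses are not given: they have to be found in the camera images.
- caddy: All sizes in mm. Open steel tray 170 long, 88 wide, about 0.28 kg. Origin: underside, mid-width, in the rear plane of its back plate; x points out of the back, z up; nose at x = -170. Rims 16 high. Back plate x = -10 to 0, z = 0 to 95. Pose is missing while held. When hung, the back plate's rear face lies on the strip's front face.
- caddy_handle (a point): Top of the caddy's centre handle in its nose half (caddy x = -95, y = 0, z = 65): a pale wooden rib along caddy x, from the back plate to x = -159, 14 thick in y, z = 3 to 65, with 33 mm free on either side above the tray floor (5 thick). Nose half: x below -70. The caddy balances at about x = -75; gripped far from there it may swing in the jaws.
- caddy_claws (a point): Midway between the claws' roots (caddy x = 0, y = 0, z = 83). Two claws at y = +30 and -30, each 8 wide: a neck z = 78 to 88 running back to x = 14.5, and a tooth x = 7.5 to 14.5 hanging from it down to z = 64. So a claw is 24 high and its tooth hangs 14 below the neck.
- cubby: Fixed low cubby of pale wood, caddy parked in it nose first. Origin on the worktop under the middle of its mouth, which looks along its +x. Inside 102 wide, 77 high, 112 deep; outside 114 wide, roof top at 83. At the start the caddy's origin is 60 to 70 in front of the mouth and its x axis within 0.03 rad of the cubby's: only the back plate and some 50 of the handle are outside.
- stand: Fixed stand: dark base plate 12 thick (x = -51 to 75, 126 wide), two dark posts (x = 6 to 24, tops at 212) behind a vertical polished steel strip 120 wide, x = 0 to 6. Origin on the worktop, mid-width, in the strip's front plane; +x points from the front into the strip. The hung caddy has origin x = 0, y = 0 here and the same axes.
- strip_top (a point): Point on the stand at x = 3, y = 0, z = 227.5: the MEAN place of the strip's top edge T. The strip is screwed on at any height, T = 215 to 240 above the worktop, so T must be seen or felt (say by lowering closed fingertips onto the edge, or by trying heights with the claws). The posts behind end at 212.
- slots (a point): Point on the stand at x = 0, y = 0, z = 170: MEAN place of the middle between the two slots; they shift with T. Slots at y = +30 and -30, 13 wide, z = T-72 to T-43. Seated, the caddy's underside is at T-150. Claws go straight in with it 14 to 19 above that; then, lowered, the teeth drop behind the strip and at 9 above it the caddy rests on the ledge, 5 of tooth hooked.
- ledge (a joint): Sprung ledge under the slots, 16 out from the strip, 44 wide, top at T-141 when free. Value: travel down in m, 0 = free, 0.009 = caddy pressed to its stop (necks on the slots' bottoms), about 0.007 = caddy locked under the catch. 5 N preload + 0.4 N per mm: the caddy's weight does not move it, so press with 6 to 15 N, near the strip: far from it the claws bind.
- catch (a joint): Sprung catch, 6 proud of the strip, 20 wide at y = 0, z = T-53 to T-41. Value: travel in m, 0 = sprung out, 0.006 = flush. The back plate pushes it in (2 to 4 N) when the claws enter; once the caddy is pressed fully down it springs out over the back plate's top edge and holds the caddy there, about 2 mm above the stop.
- salt_shaker: Glass salt shaker with a grey dome, 44 across, 90 high, standing; bystander. Origin at the underside.
- tomato_tin: Low tin, 75 across, 58 high, standing; bystander. Origin at the underside.
- garlic: Garlic bulb, about 50 mm across and high; bystander. Origin at the underside.

How it is judged:
On the way, in this order (a step that is already met when the one before it is completed fails the run):
1. the caddy stands on the worktop clear of the cubby, let go (horizontal distance between caddy and cubby above 0.165 m and height (world z) of caddy below 0.005 m and angle between caddy's own z axis and vertical below 0.06 rad and contact force between caddy and the fingers below 0.1 N and linear speed of caddy below 0.02 m/s), for 0.2 s.
2. it is carried by the nose half of its handle (height (world z) of caddy above 0.03 m and contact force between caddy and the fingers above 1 N and x of the grasp point in the frame of caddy below -0.07 m), for 0.2 s.
At the end, for the whole second after the job is handed in: The caddy hangs on the strip, untouched and still: within 6 mm of the strip's front plane, 7 mm of its middle, over 50 mm above the worktop, level within 0.07 rad, square within 0.1 rad; ledge held down over 5 mm, catch sprung out (under 2 mm in) (value of joint ledge above 0.005 m and value of joint catch below 0.002 m and x of caddy in the frame of stand between -0.006 and 0.006 m and y of caddy in the frame of stand between -0.007 and 0.007 m and height (world z) of caddy above 0.05 m and angle between caddy's own z axis and vertical below 0.07 rad and angle between the x axis of caddy and the x axis of stand, either way round below 0.1 rad and linear speed of caddy below 0.02 m/s).
It fails at once if a bystander is pushed more than 25 mm (distance of any of salt_shaker, tomato_tin, garlic from where it was at the start of the episode above 0.025 m).
It fails at once if a bystander is knocked over (angle between any of salt_shaker, tomato_tin's own z axis and vertical above 0.5 rad).
It also fails if it takes over 72 s, if anything falls off the work surface, if the arm or the gripper's body presses on something with over 40 N, if the wrist force passes 120 N, or if a joint passes its speed limit or range.

ROBOT

A 7-joint arm with a two-finger parallel gripper is mounted at the origin on a cart in front of the work surface, level with it; the furniture and walls round the work are solid. World frame = base frame: x ahead of the robot, y to its left, z up, the work surface at z = 0. Lengths are in m, angles in rad, forces in N, time in s.
With the tool pointing down it reaches from about 0.4 to 0.9 m from the base axis. Payload 5.5 kg.
Tool frame: the origin (TCP) lies midway between the tips of the shut fingers; the grasp point (between the pads) lies 19 mm behind it (manip.grip_depth is the distance from the TCP to the grasp point, in m); z points along the fingers, y is the line along which they close (so a half turn about z gives the same grasp; the last joint's range is limited). The gripper opens to 92 mm and grips with 3 to 60 N. Pads are 19 mm wide; open, the fingers measure 130 mm over their backs; the gripper's body (75 mm by 190 mm) begins 47 mm behind the grasp point.
Start: joints at [1.552, 0.501, -0.427, 1.55, 0.221, 1.138, -0.21], TCP at [0.181, -0.624, 0.227] pointing down, gripper open.
Joint ranges: [-2.88, 2.88], [-0.31, 2.03], [-1.54, 1.56], [0.2, 2.42], [-1.41, 4.55], [0.19, 2.02], [-2.57, 2.57]. Speed limits (rad/s): [2.57, 2.57, 3.14, 3.14, 3.14, 3.14, 3.14].

INTERFACE

Orientations are given as a unit quaternion [x, y, z, w].
In Python, from bench import manip, effector, viewer gives the robot as it stands. Calls block until the motion is done:
- manip.move_pose(position, orientation): joint-space move of the TCP to a pose.
- manip.servo_line(position, ori=None, vel=0.15): straight line of the TCP; ori=None keeps the orientation; vel is the mean speed in m/s.
- manip.movej(angles): joint-space move.
- effector.open_jaws() and effector.close(f_grip=None): open the fingers fully, or close them until they stop; f_grip is the grip in N (None keeps the last).
- manip.sleep(seconds).
- manip.solve_ik(position, orientation): joint angles nearest the present ones, or None.
- viewer.get_image(name): name is "scene" or "top" or "wrist"; returns the picture (420x560x3 uint8, red, green, blue); there is no depth.
- viewer.get_calibration(name): a dict with "vfov" (degrees; the focal length in pixels is half the picture's height over the tangent of half this angle, whatever the lens; pixels are square), "cx", "cy" (the principal point, pixels), "eye" and "attitude" of the camera in the world. Camera axes: x right, y down, z forward; pixel columns grow to the right and rows downward; lengths in m; the calibration is good to about 2 mm. A picture is of the moment at which its call begins: read the wrist's pose just before it. get_calibration takes no time and is no camera call; for the wrist camera it gives the pose at the moment of the call.
A pose or a line that the arm cannot do raises manip.PlanningError and nothing moves.
- manip.hand_in(): hands the job in; it is judged then, once.
Readings, each from a call of its own:
- manip.current_clock(): time.
- manip.current_q(): joint angles.
- manip.current_joint_velocities(): joint speeds.
- manip.current_tau(): joint torques, N m.
- manip.current_tool_pos(): TCP position.
- manip.current_tcp_rot(): TCP orientation.
- manip.current_force(): force on the tool from outside, world axes, zero at the start.
- manip.current_wrist_torque(): the same for the moment, N m.
- manip.current_finger_gap(): finger opening in m.
- manip.current_gripper_force(): force on a finger pad.
Only numpy, scipy, OpenCV 4.12 (cv2) and the standard library are available. Lean on these libraries where they do the work, as an engineer would, in place of code of your own. Each camera call takes 0.05 s, during which the arm holds its last target. There are 200 camera calls.

## Working session

There is one attempt and no reset: what is moved stays moved. The work goes in short steps, each a Python script; the robot and the scene stay as the last script left them, time stands still between calls to the robot, and variables do not carry over. Pictures are saved under pics/ and viewed, at most 10 in all, crops included, and the job is handed in when it is done.

```bash
mkdir -p pics; ls; python3 - <<'E'
from bench import manip, effector, viewer
import cv2, numpy as np
for n in ["scene","top"]:
    im=viewer.get_image(n); c=viewer.get_calibration(n); print(n,c)
    cv2.imwrite(f"pics/{n}0.png",im[:,:,::-1])
a=cv2.imread("pics/scene0.png");b=cv2.imread("pics/top0.png")
print(manip.current_clock(), manip.current_tcp_rot(), manip.current_force(), manip.grip_depth)
E
```

```text
pics
scene {'vfov': 43.4150752320433, 'cx': 280.10712394620464, 'cy': 202.83886868396442, 'eye': array([-0.04359291,  0.94477232,  0.67233619]), 'attitude': array([-0.25283947,  0.80221473, -0.51164096,  0.17534896])}
top {'vfov': 48.2351986769431, 'cx': 276.02424537785026, 'cy': 202.56474753807709, 'eye': array([0.51820733, 0.03074164, 1.16029524]), 'attitude': array([ 0.70687058, -0.70541503,  0.0352095 , -0.03852158])}
0.1 [ 9.90087174e-01  1.40451539e-01 -1.03946340e-04 -8.61899568e-04] [0.57591976 0.98033286 0.03780347] 0.0188
```

View pics/scene0.png

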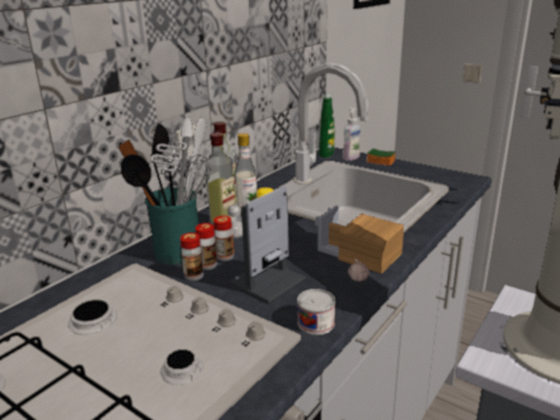

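View pics/top0.png

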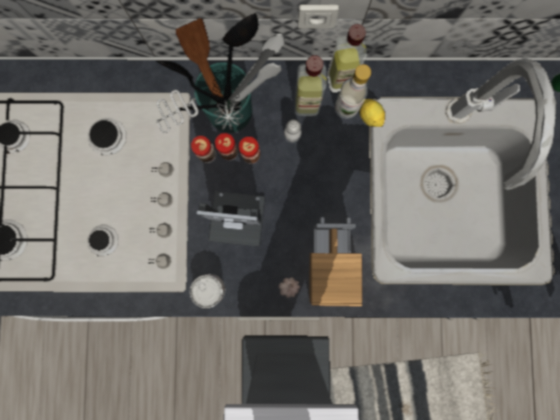

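The scene view shows the stand's strip at about (265,235) with its slots towards the robot, and the cubby at (368,243). In the top view (up = +x, left = +y) the cubby roof spans (312..362, 253..306) and the caddy's back plate is at row ~222, cols 315–356. The strip is at (232,215), the tin at (207,291), the garlic at (289,288) and the salt shaker at (293,130).

```bash
cat > h.py <<'E'
from bench import manip, effector, viewer
import cv2, numpy as np
from scipy.spatial.transform import Rotation as R
def ray(c,px,shape=(420,560)):
    f=shape[0]/2/np.tan(np.radians(c['vfov'])/2)
    d=R.from_quat(c['attitude']).apply([(px[0]-c['cx'])/f,(px[1]-c['cy'])/f,1.])
    return np.array(c['eye']),d
def onz(c,px,z):
    e,d=ray(c,px); return e+d*(z-e[2])/d[2]
def proj(c,P):
    p=R.from_quat(c['attitude']).inv().apply(np.array(P)-c['eye']); f=210/np.tan(np.radians(c['vfov'])/2)
    return np.array([c['cx']+f*p[0]/p[2],c['cy']+f*p[1]/p[2]])
def down(yaw,tilt=0.):
    # tool z down, tool y along world (yaw+90deg); tilt leans the tips toward +x(yaw)
    return (R.from_euler('z',yaw)*R.from_euler('y',-tilt)*R.from_euler('x',np.pi)).as_quat()
def st(s=''):
    print(s,'t',round(manip.current_clock(),2),'tcp',np.round(manip.current_tool_pos(),4),'F',np.round(manip.current_force(),1),'gap',round(manip.current_finger_gap(),4))
E
python3 - <<'E'
from h import *
b=cv2.imread("pics/top0.png"); c=viewer.get_calibration("top")
hsv=cv2.cvtColor(b,cv2.COLOR_BGR2HSV); print(hsv[280,337])
m=cv2.inRange(hsv,(8,80,60),(25,255,255)); m[:240]=0;m[318:]=0
m=cv2.morphologyEx(m,cv2.MORPH_OPEN,np.ones((3,3)))
k=max(cv2.findContours(m,0,2)[0],key=cv2.contourArea); r=cv2.minAreaRect(k)
print(r)
for p in cv2.boxPoints(r): print(np.round(onz(c,p,.083),4))
for n,p,z in [("bp",(337,222),.095),("strip",(232,215),.2275),("stripL",(199,212),.2275),("stripR",(262,219),.2275),("tin",(207,291),.058),("salt",(293,130),.09)]: print(n,onz(c,p,z))
cv2.imwrite("pics/topc.png",cv2.resize(b[185:325,180:380],None,fx=4,fy=4,interpolation=cv2.INTER_CUBIC))
print(R.from_quat(manip.current_tcp_rot()).as_matrix())
E
```

```text
[ 16 121 162]
((335.5, 273.0), (66.0, 51.0), 90.0)
[ 0.545  -0.0421  0.083 ]
[ 0.5452 -0.1587  0.083 ]
[ 0.3968 -0.1563  0.083 ]
[ 0.3965 -0.0413  0.083 ]
bp [ 0.58558691 -0.10279058  0.095     ]
strip [0.5907648  0.12299253 0.2275    ]
stripL [0.59664297 0.18898775 0.2275    ]
stripR [0.58289004 0.06309648 0.2275    ]
tin [0.42715352 0.19561227 0.058     ]
salt [ 0.80044974 -0.00329869  0.09      ]
[[ 9.60546709e-01  2.78118356e-01 -4.47942118e-04]
 [ 2.78118714e-01 -9.60545245e-01  1.67751257e-03]
 [ 3.62783656e-05 -1.73591026e-03 -9.99998493e-01]]
```

View pics/topc.png

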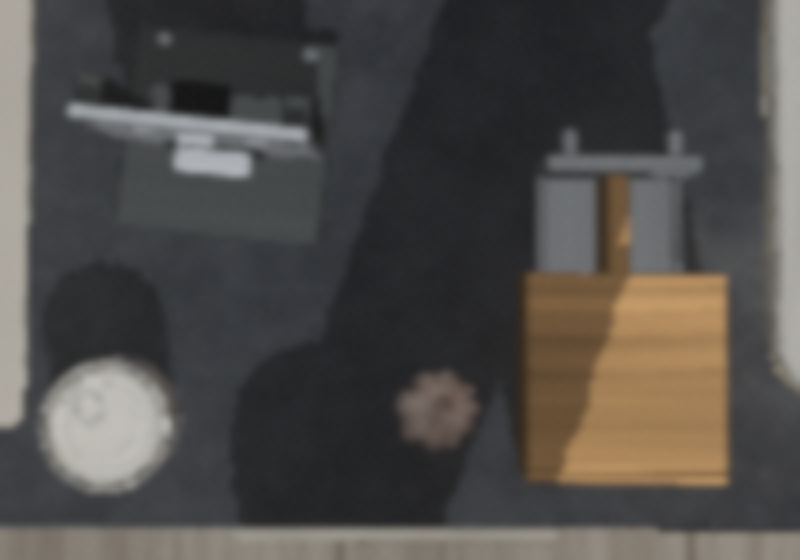

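The crop shows the strip's top edge from (67,108) to (308,135) in crop pixels, with a slope of about 0.105. The back plate's rear top edge runs (547..703, 156) and the handle is centred at u≈616. The cubby roof is square to the view with its front edge at v=274.

```bash
python3 - <<'E'
from h import *
import json
c=viewer.get_calibration("top")
q=lambda u,v,z: onz(c,((u+.5)/4-.5+180,(v+.5)/4-.5+185),z)
for n,u,v,z in [("bpL",547,156,.095),("bpR",703,156,.095),("h1",616,180,.065),("h2",616,262,.065),("roofL",524,274,.083),("roofR",728,274,.083),
  ("clL",570,131,.088),("clR",676,131,.088),("sL",67,104,.2275),("sR",308,129,.2275),("bL",118,222,.012),("bR",318,243,.012)]: print(n,np.round(q(u,v,z),4))
bp=(q(547,156,.095)+q(703,156,.095))/2; ro=(q(524,274,.083)+q(728,274,.083))/2
ox=bp[0]; hy=(q(616,180,.065)[1]+q(616,262,.065)[1])/2
print("offset",ox-ro[0])
gx=ox-.034
manip.move_pose([.36,-.28,.25],down(0)); st()
manip.move_pose([gx,hy,.18],down(0)); st()
w=viewer.get_calibration("wrist"); im=viewer.get_image("wrist"); cv2.imwrite("pics/w1.png",im[:,:,::-1]); print(w)
json.dump({k:np.array(v).tolist() for k,v in w.items()},open("w1.json","w"))
for p in [(ox,hy,.095),(ox,hy+.044,.095),(ox,hy-.044,.095),(ro[0],hy,.065)]: print(proj(w,p))
E
```

```text
bpL [ 0.5818 -0.0559  0.095 ]
bpR [ 0.582  -0.1445  0.095 ]
h1 [ 0.5697 -0.0985  0.065 ]
h2 [ 0.5221 -0.098   0.065 ]
roofL [ 0.5151 -0.0433  0.083 ]
roofR [ 0.5154 -0.1596  0.083 ]
clL [ 0.5966 -0.0697  0.088 ]
clR [ 0.5967 -0.1304  0.088 ]
sL [0.5994 0.1943 0.2275]
sR [0.5871 0.0738 0.2275]
bL [0.5459 0.1995 0.012 ]
bR [0.5334 0.0772 0.012 ]
offset 0.06665704654248561
 t 1.55 tcp [ 0.3598 -0.2812  0.2501] F [-0.7 -0.4  0.2] gap 0.0919
 t 2.6 tcp [ 0.5474 -0.1002  0.1798] F [ 0.1 -0.2 -0.3] gap 0.0917
{'vfov': 65.49110391769132, 'cx': 277.8273805989752, 'cy': 205.3740193570622, 'eye': array([ 0.61893071, -0.10025389,  0.33724015]), 'attitude': array([-0.69968681,  0.70185399,  0.09443652, -0.09445149])}
[275.12935078 167.27348083]
[216.10625803 167.45560046]
[334.16073167 167.09133562]
[275.77593931 236.83157215]
```

View pics/w1.png

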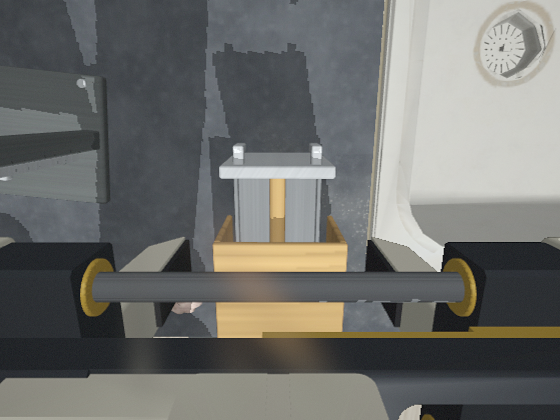

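The wrist view confirms the caddy: back plate spans cols 220–335, the claws are at (239,150) and (316,150), and the handle is centred on col 278. That puts its y at about -0.100 with yaw about 0. I grip it there and slide it out.

```bash
python3 - <<'E'
from h import *
ox,hy=.582,-.1000; gx=ox-.034; o=down(0)
manip.servo_line([gx,hy,.038],o,vel=.15); st()
effector.close(20); st('closed')
manip.servo_line([gx+.125,hy,.038],o,vel=.09); st('pulled')
effector.open_jaws(); manip.sleep(.3); st('open')
manip.servo_line([gx+.125,hy,.14],o,vel=.2)
im=viewer.get_image("top"); cv2.imwrite("pics/t2.png",im[:,:,::-1])
# look at the strip: camera is ~.071 ahead of tcp, .157 above
yw=-.104
C=np.array([.593,.134]); d=np.array([np.cos(yw),np.sin(yw)])
p=C-d*.09
manip.move_pose([p[0],p[1],.32],down(yw)); st('look')
w=viewer.get_calibration("wrist"); im=viewer.get_image("wrist"); cv2.imwrite("pics/w2.png",im[:,:,::-1])
import json; json.dump({k:np.array(v).tolist() for k,v in w.items()},open("w2.json","w"))
im=viewer.get_image("top"); cv2.imwrite("pics/t3.png",im[:,:,::-1])
cv2.imwrite("pics/w2t3.png",np.hstack([cv2.resize(cv2.imread("pics/w2.png"),(480,360)),cv2.resize(cv2.imread("pics/t3.png")[110:320,250:430],(309,360))]))
E
```

```text
t 3.75 tcp [ 0.5488 -0.1     0.0389] F [0.3 0.5 0.2] gap 0.0916
closed t 4.93 tcp [ 0.548  -0.0999  0.038 ] F [-0.2  0.6 -0.6] gap 0.0135
pulled t 6.47 tcp [ 0.6729 -0.0999  0.0381] F [-2.2  0.6  3.7] gap 0.0136
open t 8.07 tcp [ 0.673 -0.1    0.038] F [-0.2  0.4  0.2] gap 0.0915
look t 10.08 tcp [0.5042 0.1416 0.3192] F [-0.4 -0.5 -0. ] gap 0.0918
```

View pics/w2t3.png

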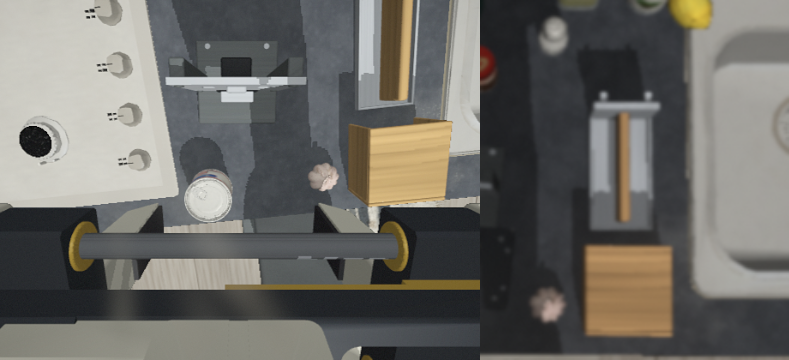

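The caddy stands upright on the worktop, clear of the cubby. In the wrist view the strip's top edge runs level from about (194,93) to (357,93) full-scale. Next I enlarge that edge and that of the standing caddy (top view) for exact pixels.

```bash
python3 - <<'E'
import cv2,numpy as np
w=cv2.imread("pics/w2.png")[40:150,180:375]; t=cv2.imread("pics/t3.png")[155:255,310:360]
a=cv2.resize(w,None,fx=4,fy=4,interpolation=cv2.INTER_CUBIC)[:, :500*2][:440,:780]
cv2.imwrite("pics/w2c.png",a)
t=cv2.resize(t,None,fx=5.5,fy=5.5,interpolation=cv2.INTER_CUBIC)
cv2.imwrite("pics/t3c.png",t); print(a.shape,t.shape)
E
```

```text
(440, 780, 3) (550, 275, 3)
```

View pics/w2c.png

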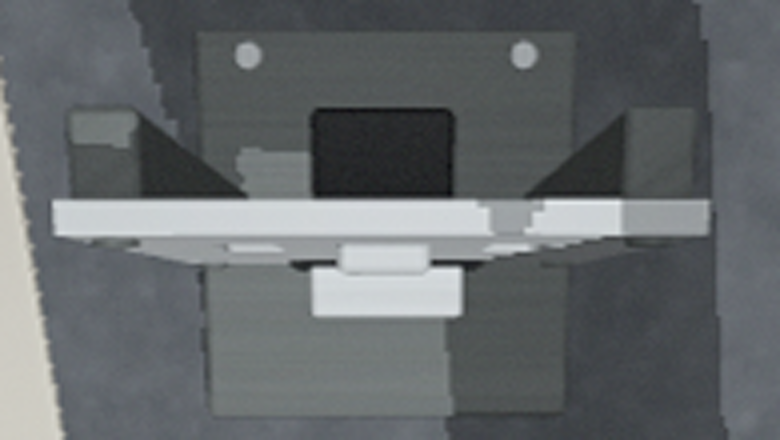

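View pics/t3c.png

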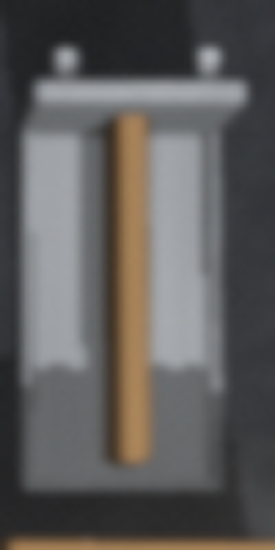

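In the wrist crop the strip's top front edge is at v=236, rear edge at v=200, from u=53 to 710, and it is level. In the top crop the caddy's rear top edge is at v≈80, u=35–247, and the handle is straight at u≈131.

```bash
python3 - <<'E'
from h import *
import json
w=json.load(open("w2.json")); c=viewer.get_calibration("top")
q=lambda u,v,z: onz(w,((u+.5)/4-.5+180,(v+.5)/4-.5+40),z)
for T in (.215,.2275,.24):
    L,Rr,b=q(53,236,T),q(710,236,T),q(381,200,T); print(T,np.linalg.norm(L-Rr),np.round((L+Rr)/2,4),"yaw",np.arctan2(-(L-Rr)[0],(L-Rr)[1]),np.round(b,4))
for n,u,v,z in [("bpL",35,80,.095),("bpR",247,80,.095),("h1",131,125,.065),("h2",132.5,450,.065)]:
    print(n,np.round(onz(c,((u+.5)/5.5-.5+310,(v+.5)/5.5-.5+155),z),4))
E
```

```text
0.215 0.12522982135275854 [0.5881 0.1349 0.215 ] yaw -0.10734088887796703 [0.5945 0.1343 0.215 ]
0.2275 0.11924661423058606 [0.5875 0.1349 0.2275] yaw -0.1073408888779667 [0.5936 0.1343 0.2275]
0.24 0.11326340710841362 [0.5869 0.1349 0.24  ] yaw -0.10734088887796728 [0.5927 0.1343 0.24  ]
bpL [ 0.7072 -0.0558  0.095 ]
bpR [ 0.7073 -0.1444  0.095 ]
h1 [ 0.693  -0.0993  0.065 ]
h2 [ 0.5539 -0.0985  0.065 ]
```

Width 0.119 at T=0.2275 implies T≈0.226, and the top camera agrees on x and yaw. I feel T with the fingertips.

```bash
python3 - <<'E'
from h import *
yw=-.107; d=np.array([np.cos(yw),np.sin(yw)]); S=np.array([.5875,.1349]); o=down(yw)
p=S+d*.003
effector.close(10)
manip.servo_line([p[0],p[1],.246],o,vel=.2); manip.sleep(.1)
f0=manip.current_force()[2]; st('above')
z=.236; manip.servo_line([p[0],p[1],z],o,vel=.06)
while z>.210:
    f=manip.current_force()[2]-f0
    if abs(f)>2.5: break
    z-=.0015; manip.servo_line([p[0],p[1],z],o,vel=.03)
manip.sleep(.15); st('touch'); print('cmd z',z)
for k in range(2):
    z+=.001; manip.servo_line([p[0],p[1],z],o,vel=.03); manip.sleep(.1); st('up')
manip.servo_line([p[0]-.05,p[1],.30],o,vel=.3); effector.open_jaws(); st()
E
```

```text
above t 12.44 tcp [0.5901 0.1355 0.2473] F [-0.9 -0.   0. ] gap 0.0007
touch t 14.91 tcp [0.5907 0.1347 0.2248] F [-1.8 -0.7  5.5] gap 0.0006
cmd z 0.22399999999999998
up t 15.26 tcp [0.5905 0.1346 0.2249] F [-0.1 -0.3  1.6] gap 0.0007
up t 15.61 tcp [0.5904 0.1346 0.2259] F [ 0.1  0.5 -0.2] gap 0.0006
 t 17.52 tcp [0.5405 0.1346 0.3   ] F [ 0.5 -0.4 -0.6] gap 0.0919
```

T ≈ 0.225. Regrip the handle in its nose half and carry it to the front of the stand, pulling back first to clear the strip's end.

```bash
cat >> h.py <<'E'
T=.225; YW=-.107; D=np.array([np.cos(YW),np.sin(YW)]); N=np.array([-D[1],D[0]]); S=np.array([.5875,.1349]); GO=.082; GZ=.036
def cad(x,y,z,vel=.1):  # caddy origin in the stand frame (held)
    p=S+D*(x-GO)+N*y; manip.servo_line([p[0],p[1],z+GZ],down(YW),vel=vel)
E
python3 - <<'E'
from h import *
g=[.7072-GO,-.0992]
manip.move_pose([g[0],g[1],.15],down(0.)); manip.servo_line([g[0],g[1],GZ],down(0.),vel=.15)
effector.close(45); st('grip')
manip.servo_line([g[0],g[1],GZ+.125],down(0.),vel=.1); manip.sleep(.25); st('lift'); print(manip.current_wrist_torque())
manip.servo_line([.435,-.0992,GZ+.125],down(0.),vel=.15)
p=S+D*(-.05-GO); manip.servo_line([p[0],p[1],GZ+.125],down(YW),vel=.2); st('front')
cad(-.05,0,T-.150+.0165,.08); manip.sleep(.1); st('ready')
a=viewer.get_image("scene"); b=viewer.get_image("top")
a=cv2.resize(a[170:350,200:400],None,fx=2.4,fy=2.4,interpolation=cv2.INTER_CUBIC); b=cv2.resize(b[170:320,170:290],(345,432),interpolation=cv2.INTER_CUBIC)
v=np.hstack([a[:432],b])[:,:800]; cv2.imwrite("pics/r.png",v[:,:,::-1])
E
```

```text
grip t 20.73 tcp [ 0.6252 -0.0993  0.036 ] F [-0.4 -0.5 -0.2] gap 0.0137
lift t 22.38 tcp [ 0.625  -0.0991  0.1605] F [-0.4  0.1 -1.7] gap 0.0133
[-0.00238298  0.08487164  0.01840023]
front t 25.18 tcp [0.4562 0.1479 0.1607] F [ 0.6 -0.1 -2.5] gap 0.0139
ready t 25.85 tcp [0.4565 0.1493 0.1277] F [-0.4  0.7 -2.9] gap 0.0139
```

View pics/r.png

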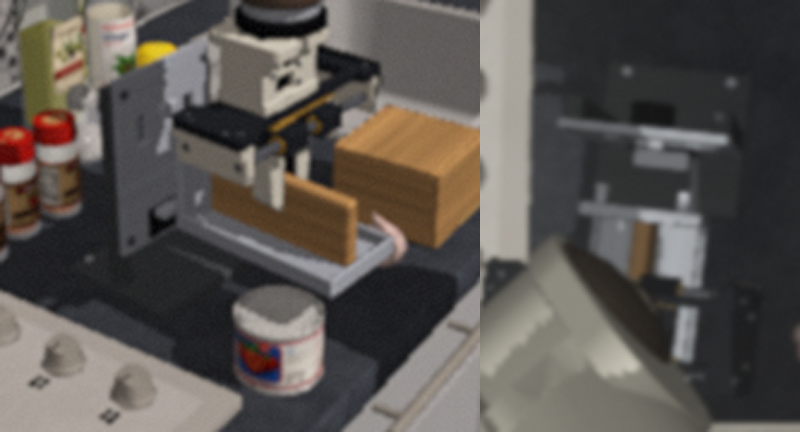

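The caddy hangs level and square in the jaws, about 50 mm in front of the strip, with its claws facing the slots. I insert with a force watch.

```bash
python3 - <<'E'
from h import *
z=T-.150+.0165
cad(-.018,0,z,.08); manip.sleep(.1); f0=np.array(manip.current_force()); st('pre')
ok=True
for x in np.arange(-.015,.0021,.003):
    cad(x,0,z,.04); manip.sleep(.05); f=np.array(manip.current_force())-f0; p=np.array(manip.current_tool_pos())[:2]-S
    print(round(x,4),'act x',round(p@D+GO,4),'y',round(p@N,4),'F along/lat/up',np.round([f[:2]@D,f[:2]@N,f[2]],1))
    if f[:2]@D<-9: break
E
```

```text
pre t 26.6 tcp [0.4874 0.1457 0.1273] F [ 0.   0.  -2.9] gap 0.0137
-0.015 act x -0.015 y 0.0 F along/lat/up [ 0.7 -0.3  0.5]
-0.012 act x -0.0119 y 0.0 F along/lat/up [0.  0.4 1.2]
-0.009 act x -0.0089 y -0.0 F along/lat/up [-0.1 -0.4  1. ]
-0.006 act x -0.0064 y 0.0 F along/lat/up [-0.9  0.1  0.2]
-0.003 act x -0.0034 y -0.0 F along/lat/up [-2.   0.5  0.6]
-0.0 act x -0.0004 y -0.0 F along/lat/up [-4.   0.   0.6]
```

```bash
python3 - <<'E'
from h import *
z0=T-.150
cad(.001,0,z0+.0165,.04); manip.sleep(.1); st('in')
for h in (.0145,.0125,.011,.0095,.0085,.0075):
    cad(.001,0,z0+h,.04); manip.sleep(.08); f=np.array(manip.current_force()); p=np.array(manip.current_tool_pos())
    print(h,'act h',round(p[2]-GZ-z0,4),'x',round((p[:2]-S)@D+GO,4),'F',np.round([f[:2]@D,f[:2]@N,f[2]],1),np.round(manip.current_wrist_torque(),2))
    if f[2]>5: break
E
```

```text
in t 28.75 tcp [0.5056 0.1436 0.1271] F [-7.1  0.6 -0.9] gap 0.014
0.0145 act h 0.014 x -0.0004 F [-5.1 -0.2 -2.3] [0.2  1.11 0.02]
0.0125 act h 0.012 x -0.0004 F [-5.5  0.6 -2.9] [0.19 1.17 0.06]
0.011 act h 0.0105 x -0.0004 F [-6.3  0.8 -3. ] [0.24 1.12 0.08]
0.0095 act h 0.009 x -0.0004 F [-6.8  0.6 -2.1] [0.23 1.15 0.06]
0.0085 act h 0.0084 x -0.0004 F [-7.5  0.1  0.5] [0.13 1.4  0.09]
0.0075 act h 0.0076 x -0.0004 F [-8.4 -0.1  3.1] [0.09 1.55 0.08]
```

The teeth have dropped behind the strip and the caddy rests on the ledge. I release it, then press with closed, forward-leaning fingertips on the handle close to the back plate.

```bash
python3 - <<'E'
from h import *
cad(.0,0,T-.150+.0088,.04)
effector.open_jaws(); manip.sleep(.1); st('open')
p=S+D*(-GO); manip.servo_line([p[0],p[1],.25],down(YW),vel=.2)
effector.close(10)
t=.4; o=(R.from_euler('z',YW)*R.from_euler('y',-t)*R.from_euler('x',np.pi)).as_quat()
b=S+D*(-.024)
manip.servo_line([b[0]-.03,b[1]+.003,.22],o,vel=.2); manip.servo_line([b[0],b[1],.165],o,vel=.12); manip.sleep(.1)
f0=np.array(manip.current_force()); st('above')
a=viewer.get_image("scene"); cv2.imwrite("pics/s3.png",a[:,:,::-1])
z=.156; last=0
while z>.133:
    manip.servo_line([b[0],b[1],z],o,vel=.03); manip.sleep(.04)
    f=np.array(manip.current_force())-f0; q=manip.current_tool_pos()
    print(round(z,4),round(q[2],4),'x',round((np.array(q)[:2]-S)@D,4),np.round([f[:2]@D,f[:2]@N,f[2]],1))
    if f[2]>16: break
    z-=.0015
E
```

```text
open t 32.39 tcp [0.506  0.1437 0.1198] F [ 0.4 -0.1  0.6] gap 0.0918
above t 36.1 tcp [0.5641 0.1378 0.1658] F [ 0.4 -0.5 -0.8] gap 0.0
0.156 0.1563 x -0.0239 [-0.1  0.8  1.3]
0.1545 0.1545 x -0.024 [-0.9 -1.   1.3]
0.153 0.1529 x -0.024 [-0.7  0.7  0.9]
0.1515 0.1518 x -0.0238 [-1.7 -0.6  4.6]
0.15 0.1505 x -0.0237 [-1.4  0.1  5.9]
0.1485 0.149 x -0.0237 [-3.5  0.4  6.5]
0.147 0.1476 x -0.0237 [-2.6 -0.8  6.5]
0.1455 0.1462 x -0.0236 [-3.  -0.7  7.2]
0.144 0.1447 x -0.0236 [-2.3  0.   7.6]
0.1425 0.1432 x -0.0235 [-1.7 -1.1  7.4]
0.141 0.1421 x -0.0234 [-4.9 -0.9 10.5]
0.1395 0.1417 x -0.0233 [-10.3  -1.4  20.7]
```

It went down about 9 mm to a hard stop. Back off and check by sight and by a light touch.

```bash
python3 - <<'E'
from h import *
t=.4; o=(R.from_euler('z',YW)*R.from_euler('y',-t)*R.from_euler('x',np.pi)).as_quat()
b=S+D*(-.024)
for z in (.1425,.144,.1455,.147):
    manip.servo_line([b[0],b[1],z],o,vel=.03); manip.sleep(.05); st(z)
manip.servo_line([b[0],b[1],.17],o,vel=.15)
p=b-D*.08; manip.servo_line([p[0],p[1],.30],o,vel=.25); manip.sleep(.2); st()
a=viewer.get_image("scene")
a=cv2.resize(a[170:350,220:380],None,fx=3,fy=3,interpolation=cv2.INTER_CUBIC)
cv2.imwrite("pics/f.png",a[:,:,::-1])
E
```

```text
0.1425 t 40.15 tcp [0.5642 0.1378 0.1435] F [-3.7 -1.1  7. ] gap 0.0008
0.144 t 40.45 tcp [0.5641 0.1377 0.1445] F [-1.4 -0.3  5.8] gap 0.0004
0.1455 t 40.75 tcp [0.5634 0.1374 0.1451] F [0.  0.  0.1] gap 0.0002
0.147 t 41.05 tcp [0.5635 0.1373 0.1468] F [ 0.7  0.6 -1. ] gap 0.0004
 t 42.31 tcp [0.4838 0.1453 0.298 ] F [-1.2  0.8  0.1] gap 0.0005
```

View pics/f.png

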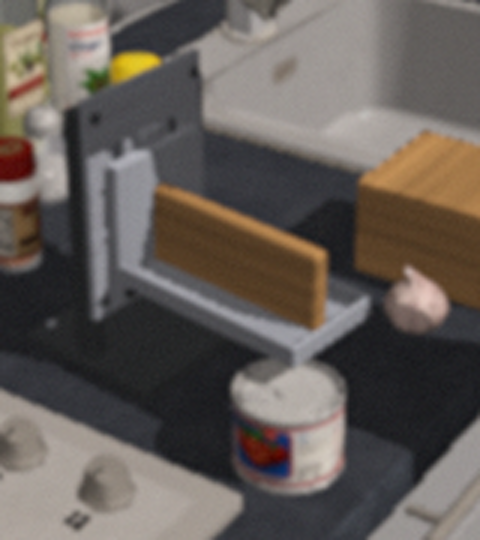

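The push-back vanished about 2.5 mm above the stop, so the catch holds. The picture shows the caddy hung on the strip with nothing touching it. I check level by projecting a level caddy's handle points: seen nose top at (316,247), plate end (154,187), tray nose corners (295,363) and (368,297).

```bash
python3 - <<'E'
from h import *
c=viewer.get_calibration("scene")
for tilt in (0,.05,-.05):
  out=[]
  for P in [(-.159,.007,.065),(-.010,.007,.065),(-.17,.044,.0),(-.17,-.044,.016),(0,.044,.095)]:
    x,z=P[0]*np.cos(tilt)-0,P[2]+P[0]*np.sin(tilt)
    w=np.r_[S+D*x+N*P[1],T-.148+z]; px=proj(c,w)
    out.append(np.round((px-[220,170])*3+1).astype(int).tolist())
  print(tilt,out)
E
```

```text
0 [[313, 252], [149, 186], [291, 364], [370, 290], [102, 162]]
0.05 [[313, 262], [149, 186], [291, 375], [370, 300], [102, 162]]
-0.05 [[313, 241], [149, 185], [291, 353], [370, 279], [102, 162]]
```

The seen points match a level caddy to within about 0.02 rad, so I hand it in.

```bash
python3 -c "
from h import *
print(manip.hand_in()); st()"
```

```text
the job is handed in; nothing more can be done
None
the job is handed in; nothing more can be done
```

The caddy hangs on the strip locked under the catch and level to about 0.02 rad, untouched, with the bystanders left alone; I handed the job in shortly after 42 s on the robot's clock, and the judge's verdict was not shown.

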